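# Put the thinner away under extraction

## Task

First get the fume extraction going: turn the damper handle on top of the duct as far as it goes, from across the duct (shut) to in line with the duct (fully open). Then stand the two tall thinner bottles upright in the two empty cells of the wooden crate, one in each, setting them down gently, not dropping them. Leave the damper open and everything else where it is.

Things in the scene. Friction and masses are not known exactly. Their poses are not given: they have to be found in the camera images.
- damper (a joint): the damper handle's hinge, vertical axis: 0 = shut, handle across the duct; 1.571 = fully open, handle along the duct, pointing away from the hood; growing turns it anticlockwise seen from above. Stops at both ends; stiff (2 N at the grip), stays where it is left
- damper_grip (a point): middle of the black grip at the free end of the damper handle, moving with it: 70 mm long, 18 mm wide, 18 mm high, 105 mm from the hinge axis, its centre 185 mm over the table; x points to the hinge axis. A steel bar 14 mm wide joins it to the hinge. With the handle open the duct's top lies 55 mm below the grip's centre
- damper_axis (a point): fixed point on the damper's hinge axis at handle height. The duct (100 mm in diameter, top 130 mm over the table) runs under it along its y axis: a flared hood, 150 mm wide, ends 100 mm to +y; a grey filter unit, 200 mm high, begins 350 mm to -y. At joint 0 the handle points along -x, at 1.571 along -y
- crate: fixed wooden crate, open on top, 178 x 178 mm, 60 mm high, walls, dividers and floor 6 mm thick, with four cells of 80 x 80 mm (2 by 2), cell centres 43 mm from the middle in its x and y. Origin: centre of its underside. Two cells hold a squat tin, two are empty with a cork pad on the floor; which ones varies
- pad_a: cork pad 74 x 74 x 4 mm, fixed on the floor of one empty cell of the crate, centred in it. Origin: centre of its underside (on the cell floor, about 6 mm over the table); a bottle stands on its top, 4 mm above the origin
- pad_b: cork pad 74 x 74 x 4 mm, fixed on the floor of one empty cell of the crate, centred in it. Origin: centre of its underside (on the cell floor, about 6 mm over the table); a bottle stands on its top, 4 mm above the origin
- bottle_a: tall aluminium thinner bottle with a black screw cap, loose, 136 mm high, about 0.3 kg: round body 58 mm in diameter up to 108 mm, then a shoulder, and a cap 32 mm in diameter from 120 to 136 mm. Origin: centre of its underside; z up along the bottle. The two bottles are alike
- bottle_b: tall aluminium thinner bottle with a black screw cap, loose, 136 mm high, about 0.3 kg: round body 58 mm in diameter up to 108 mm, then a shoulder, and a cap 32 mm in diameter from 120 to 136 mm. Origin: centre of its underside; z up along the bottle. The two bottles are alike
- tin_a: squat closed steel tin, 67 mm in diameter, 65 mm high, loose, standing in one of the crate's cells; leave it there. Origin: centre of its underside
- tin_b: squat closed steel tin, 67 mm in diameter, 65 mm high, loose, standing in one of the crate's cells; leave it there. Origin: centre of its underside
- brush: paint brush 170 mm long lying on the table between the bottles, bystander. Origin near its middle
- pot_a: open black plastic paint pot 68 mm in diameter, 80 mm high, on a round tray at the far side, bystander. Origin: centre of its underside
- pot_b: open steel paint pot 80 mm in diameter, 70 mm high, on the round tray, bystander. Origin: centre of its underside
- jar: closed clear jar 60 mm in diameter, 75 mm high, on the table beside the round tray, bystander. Origin: centre of its underside
Mind the look-alikes: they are no part of the job. Leave any pink or yellow look-alike of the bottle_b alone.

How it is judged:
By the outcome, as a careful person would: the job done as asked, in the order asked, and still so for the second after the job is handed in, with the robot touching nothing.
It also fails if it takes over 72 s, if anything falls off the work surface, if the arm or the gripper's body presses on something with over 40 N, if the wrist force passes 120 N, or if a joint passes its speed limit or range.

## Robot

A 6-joint arm with a two-finger parallel gripper is mounted at the origin on the work surface. World frame = base frame: x ahead of the robot, y to its left, z up, the work surface at z = 0. Lengths are in m, angles in rad, forces in N, time in s.
With the tool pointing down it reaches from about 0.3 to 0.875 m from the base axis. Payload 6.4 kg.
Tool frame: the origin (TCP) lies midway between the tips of the shut fingers; the grasp point (between the pads) lies 19 mm behind it; z points along the fingers, y is the line along which they close (so a half turn about z gives the same grasp; the last joint's range is limited). The gripper opens to 85 mm and grips with 20 to 120 N. Pads are 22 mm wide; open, the fingers measure 114 mm over their backs; the gripper's body (76 mm by 85 mm) begins 54 mm behind the grasp point. The pads swing forward as they close: fully open they stand 13 mm farther back than shut.
Start: joints at [-1.402, 0.181, 1.607, -0, 1.354, -0.206], TCP at [0.211, -0.535, 0.203] pointing down, gripper open.
Joint ranges: [-2.99, 2.99], [-0.89, 2.07], [0.3, 2.58], [-1.14, 4.28], [0, 2.63], [-3.12, 3.12]. Speed limits (rad/s): [2.57, 2.57, 3.01, 3.14, 3.14, 3.14].

## Interface

Orientations are given as a unit quaternion [w, x, y, z].
In Python, from bench import * gives the robot as it stands.
- The arm moves only by the tool play_rows, never from a script. Its argument "plan" is a list of rows, each a list of 3 entries, a list of its own where there are three numbers: the finger opening in mm, from 0 to 85.4, then the shift along the tool's x, y, z normalised to -1 to 1, where 1 is 40 cm, then the turn about the tool's z normalised to -1 to 1, where 1 is pi rad. A call has 1 to 10 rows; each row is the pose to reach, as a shift and turn from the pose commanded when the call began, along the tool's axes at that moment, turning the shorter way round; what a row does not reach only later rows make up. A row lasts 1/10 s, in which the tool goes at most 50 mm and 8.59 degrees, less where a joint would pass 70% of its speed; a pose out of reach is approached as far as the arm can. A call with a number of a shift or a turn outside -1 to 1 is refused whole. A call with a gripper value outside its range is refused whole. The fingers move at their own pace and stop on an object; the grip force is fixed at half the most. Time passes only in rows, so rows that repeat a pose let the fingers close. It gives the time, the measured TCP pose, the force, the opening and the grip force at its end, in the units of the state.
- get_obs(): the state, without advancing time (a new reading comes with each control period).
- camera(name): name is "scene" or "top" or "wrist"; returns a dict with "image" (384x512x3 uint8, red, green, blue), "range_z" (384x512 float32, m along the optical axis (not along the pixel's ray), 0 where there is no reading), "intrinsics" (3x3 intrinsics, pixels), "rvec" (rotation vector, rad) and "tvec" (3), from world to camera coordinates, as OpenCV has them; the wrist camera has in their place "T_tool_cam" (4x4, takes a point from camera to tool coordinates, whose origin is the TCP and whose axes are the flange's). Camera axes: x right, y down, z forward; pixel columns grow to the right and rows downward; lengths in m; the calibration is good to about 2 mm. The wrist camera is an equidistant fisheye: a pixel r from the principal point sees the ray r / f radians off the axis. A picture is of the moment at which its call begins: read the wrist's pose just before it.
- hand_in(): hands the job in; it is judged then, once.
Trained networks look in a picture, given as the dict that the camera call returned (one of the last four; its "shot" number tells which), for a name from the list of things; names that differ only in an ending like _2 or _b are one class to them, and where a whole thing is asked for, a point or a joint stands for the part that bears it (a point fixed in the world has none). Each returns a list of dicts, best first, with "conf" (0 to 1); they miss things now and then, are a little off and sometimes report something else, mostly with a low value. They report only what shows in the picture. A call takes as long as a camera call. They do not tell look-alikes from the thing itself.
- search_frame(picture, label): "rect" ([centre column, centre row, width, height] in pixels, round what is visible of it).
- masks_of(picture, label): "mask" (384x512 bool, what is visible of it) and "rect" ([centre column, centre row, width, height] in pixels, round what is visible of it).
The state is a dict: "time_s": time; "q": joint angles; "dq": joint speeds; "joint_efforts": joint torques, N m; "eef_pos": TCP position; "eef_rot": TCP orientation; "wrist_force": force on the tool from outside, world axes, zero at the start; "torque": the same for the moment, N m; "opening": opening from 0.0 (shut) to 1.0 (fully open); "grasp_force": force on a finger pad.
Only numpy, scipy, OpenCV 4.12 (cv2) and the standard library are available. Lean on these libraries where they do the work, as an engineer would, in place of code of your own. Each camera call takes 0.05 s, during which the arm holds its last target. There are 200 camera calls.

## Working session

There is one attempt and no reset: what is moved stays moved. The work goes in short steps, Python scripts to look and compute and a tool call to move; the robot and the scene stay as the last step left them, time stands still between calls to the robot, and variables do not carry over. Pictures are saved under pics/ and viewed, at most 10 in all, crops included, and the job is handed in when it is done.

Besides the shell and the picture viewer there is one more tool, called after "Request:" by a JSON object that holds its "fn" and its "kwargs", one argument or row to a line. play_rows: Moves the arm, as the interface text tells. Its arguments: {"type":"object","properties":{"plan":{"type":"array","items":{"type":"array"}}},"required":["plan"]}

```bash
mkdir -p pics
cat > h.py <<'E'
from bench import *
import numpy as np, cv2
def cam(n):
    c=camera(n); return c
def w(c):
    R,_=cv2.Rodrigues(np.array(c["rvec"],float)); t=np.array(c["tvec"],float).ravel(); K=np.array(c["intrinsics"]); z=c["range_z"]
    v,u=np.mgrid[0:384,0:512]
    P=np.stack([(u-K[0,2])/K[0,0]*z,(v-K[1,2])/K[1,1]*z,z],-1)
    W=(P-t)@R
    W[z==0]=np.nan
    return W
E
python3 - <<'E'
from h import *
ims=[]
for n in ["top","scene"]:
    c=cam(n); W=w(c); ims.append(c["image"]); np.save(n+"_W.npy",W)
    cv2.imwrite(f"pics/{n}0.png",cv2.resize(c["image"][...,::-1],(768,576)))
    cv2.imwrite(f"{n}_raw.png",c["image"][...,::-1])
    for l in ["bottle_a","crate","pad_a","tin_a","damper_grip","brush"]:
        for d in masks_of(c,l)[:4]:
            p=W[d["mask"]]; p=p[~np.isnan(p[:,0])]
            print(n,l,round(d["conf"],2),np.round(d["rect"]),np.round(np.median(p,0),3),np.round(np.percentile(p,2,0),3),np.round(np.percentile(p,98,0),3))
o=get_obs(); print(o["eef_pos"],o["eef_rot"],o["time_s"])
E
```

```text
top bottle_a 0.86 [250. 240.  18.  22.] [0.461 0.042 0.116] [0.437 0.015 0.001] [0.486 0.068 0.139]
top bottle_a 0.8 [281. 259.  22.  23.] [ 0.407 -0.038  0.116] [ 0.38  -0.064  0.084] [ 0.431 -0.013  0.141]
top bottle_a 0.78 [327. 153.  24.  28.] [ 0.708 -0.167  0.112] [ 0.69  -0.198  0.014] [ 0.74  -0.146  0.14 ]
top bottle_a 0.65 [305. 175.  24.  22.] [ 0.643 -0.103  0.113] [ 0.622 -0.131  0.014] [ 0.673 -0.081  0.139]
top crate 0.82 [175. 210.  67.  61.] [0.535 0.27  0.047] [0.447 0.174 0.003] [0.622 0.353 0.064]
top pad_a 0.69 [190. 227.  25.  21.] [0.493 0.223 0.01 ] [0.459 0.19  0.005] [0.526 0.255 0.016]
top pad_a 0.58 [190. 199.  25.  23.] [0.58  0.225 0.01 ] [0.544 0.191 0.005] [0.616 0.259 0.016]
top tin_a 0.73 [160. 196.  24.  26.] [0.573 0.305 0.071] [0.545 0.278 0.014] [0.603 0.34  0.076]
top damper_grip 0.63 [347. 249.  15.  63.] [ 0.463 -0.217  0.193] [ 0.375 -0.232  0.15 ] [ 0.519 -0.195  0.199]
top damper_grip 0.15 [253. 129.  22.  29.] [0.793 0.041 0.036] [0.751 0.009 0.011] [0.817 0.072 0.092]
top brush 0.84 [256. 210.  44.  38.] [0.56  0.036 0.019] [ 0.498 -0.04 
[... 672 characters left out ...]
ad_a 0.61 [330. 230.  33.  21.] [0.561 0.226 0.01 ] [0.543 0.191 0.006] [0.577 0.261 0.013]
scene tin_a 0.91 [370. 205.  30.  26.] [0.504 0.308 0.07 ] [0.466 0.278 0.027] [0.524 0.338 0.073]
scene tin_a 0.9 [371. 230.  35.  32.] [0.587 0.31  0.07 ] [0.547 0.282 0.036] [0.609 0.341 0.073]
scene brush 0.87 [254. 208.  42.  43.] [0.566 0.041 0.017] [ 0.502 -0.038  0.003] [0.609 0.094 0.022]
scene brush 0.62 [189. 265.  42.  54.] [ 0.78  -0.045  0.047] [ 0.747 -0.081  0.013] [ 0.825 -0.004  0.08 ]
scene brush 0.2 [227. 273.  34.  51.] [0.788 0.044 0.055] [0.752 0.013 0.01 ] [0.819 0.077 0.09 ]
[ 0.21053432 -0.53512894  0.20294219] [4.30205504e-05 9.82489869e-01 1.86316010e-01 1.58292936e-05] 0.7
```

View pics/top0.png

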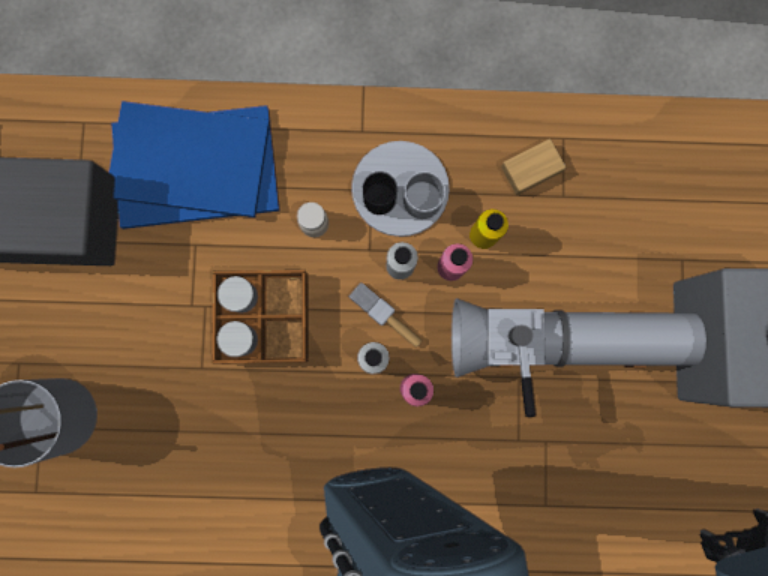

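View pics/scene0.png

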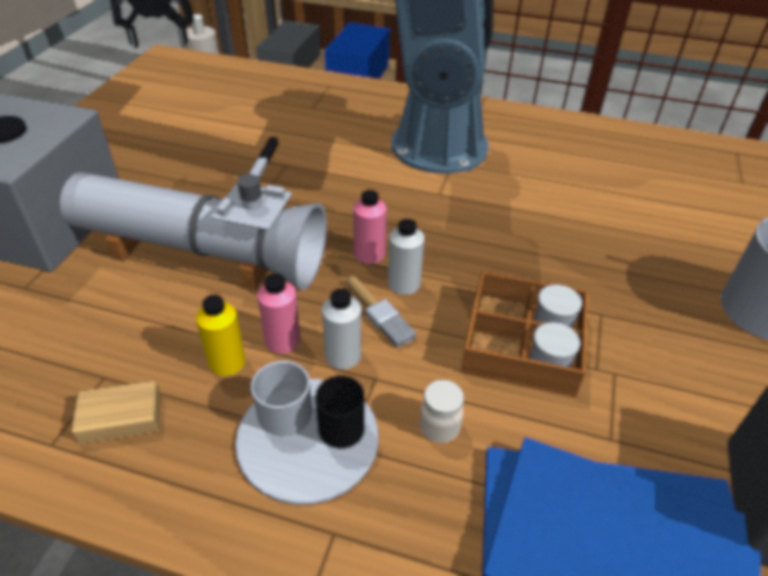

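The top view (768 px wide) shows five bottle-shaped things: silver at (373,357) and (402,260), pink at (417,390) and (456,262), and yellow at (490,228). The two silver ones match "aluminium", and the pink and yellow ones are look-alikes. The damper handle runs from its hinge at (521,335) to the grip at (530,400). The empty cells are the right-hand column at (283,297) and (283,338). I'll confirm in a crop and measure.

Run:
```python
from h import *
W=np.load("top_W.npy"); S=np.load("scene_W.npy"); A=cv2.imread("top_raw.png"); B=cv2.imread("scene_raw.png")
cv2.imwrite("pics/crop.png",np.hstack([cv2.resize(A[150:285,225:360],(400,400),interpolation=2),cv2.resize(B[110:260,120:270],(400,400),interpolation=2)]))
for n,M,I in (("top",W,A),("scene",S,B)):
    for x,y in [(.461,.042),(.65,0)]:
        m=(np.hypot(M[...,0]-x,M[...,1]-y)<.055)
        c=m&(M[...,2]>.128); b=m&(M[...,2]>.03)&(M[...,2]<.1)
        p=M[c]; print(n,"cap",len(p),np.round([p.mean(0),p.min(0),p.max(0)],3).tolist(), "col",I[b].mean(0).round())
        q=M[b]; # circle fit r=.029
        from scipy.optimize import least_squares
        r=least_squares(lambda a:np.hypot(q[:,0]-a[0],q[:,1]-a[1])-.029,[x,y],loss="soft_l1",f_scale=.002).x if len(q)>5 else None
        print("  body",len(q),r)
    m=(M[...,2]>.165)&(M[...,2]<.205)&(abs(M[...,1]+.21)<.06)&(M[...,0]>.33)&(M[...,0]<.65)
    p=M[m]; g=I[m].sum(1)<150
    for xx in np.arange(.36,.6,.02):
        s=p[(abs(p[:,0]-xx)<.01)]
        if len(s): print("  h",round(xx,2),len(s),np.round([s[:,1].min(),s[:,1].mean(),s[:,1].max(),s[:,2].max()],3))
    print(" grip dark",g.sum(),p[g].mean(0),p[g].min(0),p[g].max(0))
    # duct pipe top, ridge fit
    for yy in (-.30,-.34,-.38,-.42):
        s=M[(abs(M[...,1]-yy)<.012)&(M[...,2]>.09)&(M[...,2]<.15)&(M[...,0]>.4)&(M[...,0]<.65)]
        if len(s)>10:
            r=least_squares(lambda a:np.hypot(s[:,0]-a[0],s[:,2]-a[1])-.05,[.53,.08],loss="soft_l1",f_scale=.002).x; print("  duct",yy,len(s),r.round(3))
    s=M[(M[...,2]>.054)&(M[...,2]<.064)&(abs(M[...,0]-.535)<.11)&(abs(M[...,1]-.265)<.11)]
    print(" crate",cv2.minAreaRect(s[:,:2].astype(np.float32)))
c=camera("top")
```

```text
top cap 106 [[0.462, 0.043, 0.136], [0.448, 0.028, 0.13], [0.477, 0.058, 0.143]] col [nan nan nan]
  body 0 None
top cap 110 [[0.649, -0.006, 0.136], [0.634, -0.021, 0.129], [0.665, 0.01, 0.141]] col [80. 79. 78.]
  body 61 [ 0.65059374 -0.00570181]
  h 0.36 6 [-0.234 -0.227 -0.221  0.197]
  h 0.38 62 [-0.236 -0.226 -0.218  0.2  ]
  h 0.4 61 [-0.235 -0.224 -0.215  0.199]
  h 0.42 57 [-0.232 -0.221 -0.212  0.2  ]
  h 0.44 49 [-0.229 -0.22  -0.212  0.196]
  h 0.46 49 [-0.223 -0.217 -0.209  0.196]
  h 0.48 51 [-0.221 -0.213 -0.19   0.195]
  h 0.5 117 [-0.23  -0.21  -0.194  0.2  ]
  h 0.52 64 [-0.249 -0.211 -0.195  0.202]
 grip dark 195 [ 0.40626767 -0.22170933  0.1922016 ] [ 0.36945396 -0.2341518   0.17043597] [ 0.51207437 -0.19430427  0.20003943]
  duct -0.3 327 [0.508 0.083]
  duct -0.34 305 [0.509 0.08 ]
  duct -0.38 305 [0.51 0.08]
  duct -0.42 294 [0.511 0.08 ]
 crate ((0.5351072549819946, 0.2655695974826813), (0.17754660546779633, 0.17765946686267853), 2.3529133796691895)
scene cap 104 [[0.465, 0.047, 0.134], [0.448, 0.032, 0.128], [0.479, 0.062, 0.138]] col [133. 132. 129.]
  bod
[... 242 characters left out ...]
-0.212  0.196]
  h 0.42 37 [-0.228 -0.217 -0.21   0.195]
  h 0.44 43 [-0.224 -0.215 -0.208  0.195]
  h 0.46 36 [-0.221 -0.212 -0.207  0.192]
  h 0.48 24 [-0.219 -0.211 -0.205  0.191]
  h 0.5 85 [-0.226 -0.205 -0.19   0.197]
  h 0.52 166 [-0.224 -0.204 -0.19   0.196]
 grip dark 102 [ 0.41244296 -0.21688194  0.18974788] [ 0.37370457 -0.22800781  0.17510981] [ 0.52560422 -0.20675392  0.19573603]
  duct -0.3 275 [0.509 0.082]
  duct -0.34 247 [0.509 0.079]
  duct -0.38 249 [0.51  0.079]
  duct -0.42 246 [0.511 0.079]
 crate ((0.5362969040870667, 0.2683708965778351), (0.1813688725233078, 0.1781567633152008), 2.722959280014038)<stdin>:8: RuntimeWarning: Mean of empty slice.
  ret = um.true_divide(
```

View pics/crop.png

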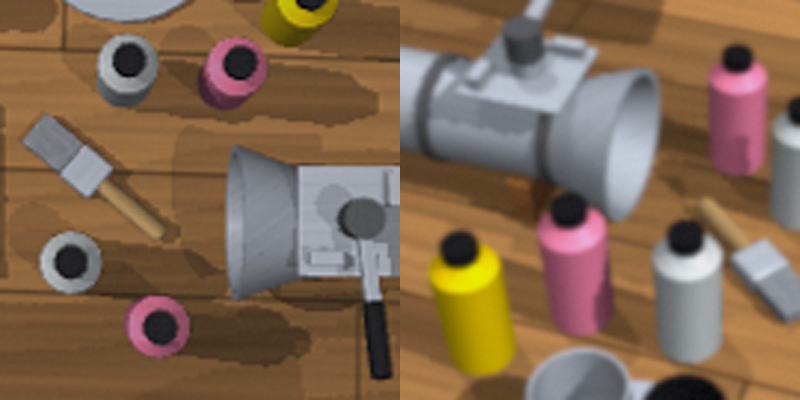

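The crop confirms it: the two silver-grey bottles are at crop positions (127,70) and (71,262), and the others are pink or yellow. I'll move to the damper first.

```bash
cat >> h.py <<'E'
def psi(o):
    q=o["eef_rot"]; return 2*np.arctan2(q[2],q[1])
def rows(ts,o=None):
    "targets (opening,x,y,z,psi) in the world -> rows relative to the present pose"
    o=o or get_obs(); p=np.array(o["eef_pos"]); a=psi(o)
    X=np.array([np.cos(a),np.sin(a),0]); Y=np.array([np.sin(a),-np.cos(a),0])
    for g,x,y,z,s in ts:
        d=np.array([x,y,z])-p; t=-((s-a+np.pi)%(2*np.pi)-np.pi)
        print([g,[round(float(v)/.4,3) for v in (d@X,d@Y,-d[2])],round(t/np.pi,3)])
    print(p.round(4),round(a,3),o["time_s"],np.round(o["q"],2))
E
python3 -c "
from h import *
rows([(60,.21,-.535,.27,.375),(60,.405,-.2205,.26,.12),(60,.405,-.2205,.167,.12)])"
```

```text
[60, [-0.001, -0.001, -0.168], np.float64(-0.0)]
[60, [0.74, -0.554, -0.143], np.float64(0.081)]
[60, [0.74, -0.554, 0.09], np.float64(0.081)]
[ 0.2105 -0.5351  0.2029] 0.375 0.75 [-1.4   0.18  1.61  0.    1.35 -0.21]
```

Request:
{"fn": "play_rows", "kwargs": {
  "plan": [
    [60,[0,0,-0.168],0],
    [60,[0,0,-0.168],0],
    [60,[0.74,-0.554,-0.143],0.081],
    [60,[0.74,-0.554,-0.143],0.081],
    [60,[0.74,-0.554,-0.143],0.081],
    [60,[0.74,-0.554,-0.143],0.081],
    [60,[0.74,-0.554,-0.143],0.081],
    [60,[0.74,-0.554,-0.143],0.081],
    [60,[0.74,-0.554,-0.143],0.081],
    [60,[0.74,-0.554,-0.143],0.081]
  ]
}}

```text
time_s: 1.75
eef_pos: [0.4063, -0.217, 0.2603]
eef_rot: [-0.0, 0.998, 0.062, 0.001]
wrist_force: [-1.0, -0.4, -0.0]
opening: 0.707
grasp_force: 0.0
```

```bash
python3 -c "
from h import *
rows([(60,.405,-.2205,.26,.12),(60,.405,-.2205,.167,.12)])
c=camera('wrist'); cv2.imwrite('pics/w1.png',c['image'][...,::-1]); print(c['intrinsics'],c['T_tool_cam'])"
```

```text
[60, [-0.004, 0.008, 0.001], np.float64(0.001)]
[60, [-0.004, 0.008, 0.233], np.float64(0.001)]
[ 0.4063 -0.217   0.2603] 0.124 1.75 [-0.75 -0.13  1.81  0.    1.46  0.7 ]
[[297.31863964   0.         252.74242576]
 [  0.         297.31863964 196.58756223]
 [  0.           0.           1.        ]] [[-5.09508707e-04 -9.52657533e-01 -3.04045005e-01  7.72465452e-02]
 [ 9.99999868e-01 -5.07398743e-04 -8.59458451e-05  1.31868239e-03]
 [-7.23950967e-05 -3.04045008e-01  9.52657665e-01 -1.70664833e-01]
 [ 0.00000000e+00  0.00000000e+00  0.00000000e+00  1.00000000e+00]]
```

View pics/w1.png

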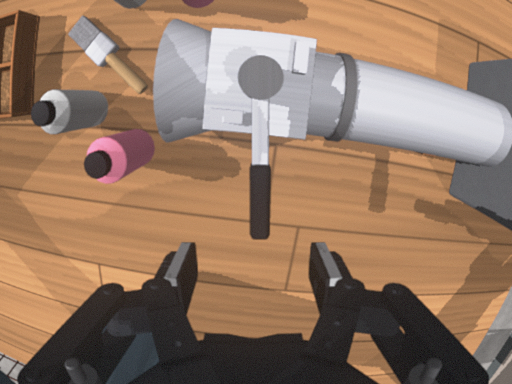

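The wrist view shows the handle straight up in the image, with the grip centre at (260,202). That is about 5 mm along tool +y from the fingers' midline. I'll descend and grip it.

Request:
{"fn": "play_rows", "kwargs": {
  "plan": [
    [60,[-0.005,0.013,0.1],0],
    [60,[-0.005,0.013,0.1],0],
    [60,[-0.005,0.013,0.23],0],
    [60,[-0.005,0.013,0.23],0],
    [14,[-0.005,0.013,0.23],0],
    [14,[-0.005,0.013,0.23],0],
    [14,[-0.005,0.013,0.23],0],
    [14,[-0.005,0.013,0.23],0],
    [14,[-0.005,0.013,0.23],0]
  ]
}}

```text
time_s: 2.7
eef_pos: [0.4039, -0.2263, 0.1691]
eef_rot: [0.001, 0.998, 0.06, 0.001]
wrist_force: [-0.0, 0.0, 0.8]
opening: 0.166
grasp_force: 0.0
```

```bash
python3 -c "
from h import *
o=get_obs(); p=o['eef_pos']; s=psi(o); print(o['opening'],o['grasp_force'],o['wrist_force'])
H=np.array([.509,-.208]); r=p[:2]-H; print(np.hypot(*r),np.arctan2(r[1],r[0])+np.pi)
a0=np.arctan2(r[1],r[0]); R=np.hypot(*r)
rows([(14,*(H+R*np.array([np.cos(a0+t),np.sin(a0+t)])),p[2],s+t) for t in np.arange(.125,1.51,.125)],o)"
```

```text
0.16630898886602613 0.0 [-0.03872876  0.02278152  0.80509361]
0.1066885021586877 0.17253791697206733
[14, [0.004, 0.033, -0.0], np.float64(-0.04)]
[14, [0.012, 0.065, -0.0], np.float64(-0.08)]
[14, [0.024, 0.097, -0.0], np.float64(-0.119)]
[14, [0.039, 0.126, -0.0], np.float64(-0.159)]
[14, [0.058, 0.153, -0.0], np.float64(-0.199)]
[14, [0.081, 0.178, -0.0], np.float64(-0.239)]
[14, [0.106, 0.199, -0.0], np.float64(-0.279)]
[14, [0.134, 0.218, -0.0], np.float64(-0.318)]
[14, [0.164, 0.232, -0.0], np.float64(-0.358)]
[14, [0.196, 0.243, -0.0], np.float64(-0.398)]
[14, [0.228, 0.25, -0.0], np.float64(-0.438)]
[14, [0.261, 0.253, -0.0], np.float64(-0.477)]
[ 0.4039 -0.2263  0.1691] 0.12 2.7 [-0.77 -0.04  1.92  0.    1.27  0.68]
```

```bash
python3 -c "
from h import *
c=camera('wrist'); cv2.imwrite('pics/w2.png',c['image'][...,::-1]); o=get_obs();print(o['opening'],o['grasp_force'])"
```

```text
0.1635022008288077 0.0
```

View pics/w2.png

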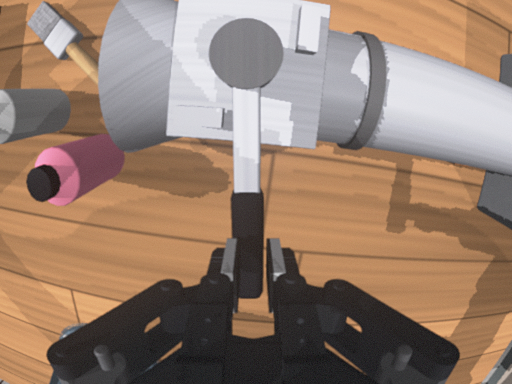

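The grip (centre about (249,250)) is between the pads at (230,260) and (276,260), but not clamped yet. I'll close further.

Request:
{"fn": "play_rows", "kwargs": {
  "plan": [
    [4,[0,0,0],0],
    [4,[0,0,0],0],
    [4,[0,0,0],0]
  ]
}}

```text
time_s: 3.05
eef_pos: [0.4035, -0.2259, 0.1681]
eef_rot: [-0.0, 0.998, 0.06, -0.0]
wrist_force: [-1.2, -0.2, 0.1]
opening: 0.047
grasp_force: 0.0
```

```bash
python3 -c "
from h import *
o=get_obs()
c=camera('wrist'); z=c['range_z']; print(z[200:300:12,236:268:4].round(3)); K=c['intrinsics'];T=np.array(c['T_tool_cam'])
from scipy.spatial.transform import Rotation as R
q=o['eef_rot'];Rw=R.from_quat([q[1],q[2],q[3],q[0]]).as_matrix()
for v,u in [(210,249),(225,249),(290,250),(295,250),(120,245),(50,245)]:
    a=np.array([u-K[0][2],v-K[1][2]]);r=np.hypot(*a);t=r/K[0][0]; d=np.array([*(a/r*np.tan(t)),1])*z[v,u]
    print(v,u,(Rw@(T[:3,:3]@d+T[:3,3])+o['eef_pos']).round(4))
cv2.imwrite('pics/w3.png',c['image'][...,::-1]); print(o['opening'],o['grasp_force'],o['eef_pos'])"
```

```text
[[0.154 0.153 0.152 0.154 0.153 0.153 0.154 0.157]
 [0.156 0.155 0.155 0.155 0.155 0.155 0.156 0.16 ]
 [0.157 0.157 0.157 0.158 0.156 0.157 0.159 0.162]
 [0.161 0.159 0.16  0.159 0.159 0.158 0.161 0.164]
 [0.143 0.143 0.142 0.143 0.162 0.162 0.142 0.143]
 [0.132 0.13  0.131 0.132 0.164 0.164 0.131 0.131]
 [0.121 0.121 0.12  0.132 0.166 0.166 0.121 0.121]
 [0.111 0.111 0.118 0.132 0.169 0.169 0.122 0.11 ]
 [0.104 0.104 0.115 0.132 0.172 0.171 0.124 0.109]]
210 249 [ 0.4269 -0.2224  0.1937]
225 249 [ 0.4184 -0.2234  0.1936]
290 250 [ 0.3762 -0.2288  0.193 ]
295 250 [ 0.3734 -0.2291  0.1944]
120 245 [ 0.4723 -0.215   0.1904]
50 245 [ 0.5064 -0.2111  0.1951]
0.04653714527502724 0.0 [ 0.40346338 -0.22586043  0.16806082]
```

View pics/w3.png

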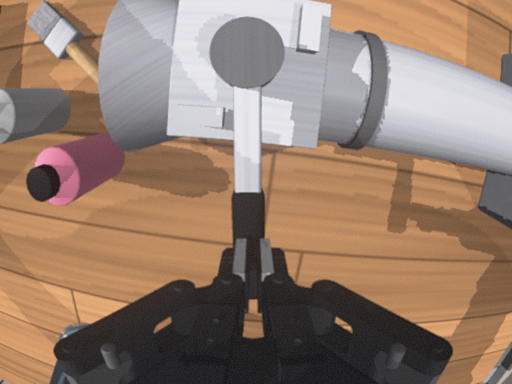

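```bash
python3 -c "
from h import *
c=camera('wrist'); z=c['range_z']; K=c['intrinsics'];T=np.array(c['T_tool_cam'])
for u in (232,240,265):
  for v in range(226,262,3):
    a=np.array([u-K[0][2],v-K[1][2]]);r=np.hypot(*a);t=r/K[0][0]; d=np.array([*(a/r*np.tan(t)),1])*z[v,u]
    print(v,u,z[v,u].round(4),(T[:3,:3]@d+T[:3,3]).round(4),c['image'][v,u])"
```

```text
226 232 0.1612 [ 0.013 -0.01  -0.022] [120  91  69]
229 232 0.1613 [ 0.0114 -0.01   -0.0224] [133  99  71]
232 232 0.1633 [ 0.009  -0.0102 -0.0211] [138 103  73]
235 232 0.1639 [ 0.0071 -0.0102 -0.021 ] [143 106  75]
238 232 0.1644 [ 0.0053 -0.0103 -0.0211] [148 109  79]
241 232 0.165 [ 0.0034 -0.0103 -0.0211] [146 109  77]
244 232 0.1654 [ 0.0016 -0.0104 -0.0212] [110  83  61]
247 232 0.1674 [-0.001  -0.0105 -0.0199] [119  88  65]
250 232 0.1468 [ 0.0072 -0.0091 -0.039 ] [49 45 38]
253 232 0.1453 [ 0.0065 -0.009  -0.0408] [50 43 41]
256 232 0.1432 [ 0.0061 -0.0088 -0.0431] [52 49 47]
259 232 0.1391 [ 0.0067 -0.0086 -0.0472] [55 48 45]
226 240 0.1571 [ 0.0146 -0.0055 -0.0257] [56 50 51]
229 240 0.1573 [ 0.013  -0.0055 -0.026 ] [55 52 46]
232 240 0.1579 [ 0.0112 -0.0055 -0.026 ] [58 51 50]
235 240 0.1582 [ 0.0096 -0.0055 -0.0262] [59 52 48]
238 240 0.1585 [ 0.0079 -0.0055 -0.0264] [79 75 73]
241 240 0.1489 [ 0.0106 -0.0051 -0.0356] [103 101 102]
244 240 0.1465 [ 0.0102 -0.005  -0.0383] [113 111 111]
247 240 0.1432 [ 0.0103 -0.0049 -0.0417] [116 114 114]
250 240 0.1394 [ 0.0107 -0.0047 -0.0455] [117 114 115]
253 240 0.1375 [ 0.0103 -0.0047 -0.0477] [116 114 113]
256 240 0.1333 [ 0.011  -0.0045 -0.0519] [115 111 111]
259 240 0.1318 [ 0.0104 -0.0044 -0.0536] [114 112 113]
226 265 0.3678 [-0.0694  0.0165  0.1686] [153 115  83]
229 265 0.3682 [-0.0731  0.0165  0.1679] [160 118  83]
232 265 0.3705 [-0.0777  0.0166  0.1688] [165 123  85]
235 265 0.372 [-0.0819  0.0167  0.169 ] [172 125  86]
238 265 0.3729 [-0.086   0.0167  0.1687] [147 117  92]
241 265 0.1497 [ 0.0102  0.0075 -0.0349] [108 105 106]
244 265 0.1457 [ 0.0106  0.0074 -0.039 ] [103  98 101]
247 265 0.1427 [ 0.0106  0.0072 -0.0422] [113 109 110]
250 265 0.1394 [ 0.0107  0.0071 -0.0456] [114 111 113]
253 265 0.1367 [ 0.0106  0.007  -0.0484] [116 115 115]
256 265 0.1349 [ 0.0102  0.0069 -0.0504] [115 114 114]
259 265 0.131 [ 0.0108  0.0068 -0.0543] [115 114 114]
```

The depth map shows the real fingertips about 34 mm behind the reported TCP (tool z about -0.034). The wrist camera puts the grip and table at their right heights, so the fingers closed just above the grip. I'll open, go 35 mm lower and close.

Request:
{"fn": "play_rows", "kwargs": {
  "plan": [
    [45,[0,0,0],0],
    [45,[0,0,0],0],
    [45,[0,0,0],0],
    [45,[0,0,0.04],0],
    [45,[0,0,0.088],0],
    [45,[0,0,0.088],0],
    [5,[0,0,0.088],0],
    [5,[0,0,0.088],0],
    [5,[0,0,0.088],0],
    [5,[0,0,0.088],0]
  ]
}}

```text
time_s: 4.15
eef_pos: [0.4037, -0.2257, 0.1339]
eef_rot: [0.0, 0.998, 0.061, 0.0]
wrist_force: [-3.0, 4.4, 6.5]
opening: 0.2
grasp_force: 58.5
```

```bash
python3 -c "
from h import *
o=get_obs(); p=o['eef_pos']; s=psi(o); print(o['opening'],o['grasp_force'],o['wrist_force'])
H=np.array([.508,-.210]); r=p[:2]-H; print(np.hypot(*r),np.arctan2(r[1],r[0])+np.pi)
a0=np.arctan2(r[1],r[0]); R=np.hypot(*r)
rows([(5,*(H+R*np.array([np.cos(a0+t),np.sin(a0+t)])),p[2],s+t) for t in np.arange(.12,1.21,.12)],o)"
```

```text
0.19985816846061913 58.4637576341629 [-3.01315596  4.39906284  6.46211562]
0.10551484343440977 0.14928540170007576
[5, [0.003, 0.032, -0.0], np.float64(-0.038)]
[5, [0.009, 0.062, -0.0], np.float64(-0.076)]
[5, [0.019, 0.092, -0.0], np.float64(-0.115)]
[5, [0.033, 0.121, -0.0], np.float64(-0.153)]
[5, [0.05, 0.148, -0.0], np.float64(-0.191)]
[5, [0.07, 0.172, -0.0], np.float64(-0.229)]
[5, [0.093, 0.194, -0.0], np.float64(-0.267)]
[5, [0.118, 0.213, -0.0], np.float64(-0.306)]
[5, [0.146, 0.229, -0.0], np.float64(-0.344)]
[5, [0.175, 0.241, -0.0], np.float64(-0.382)]
[ 0.4037 -0.2257  0.1339] 0.121 4.15 [-0.77  0.    1.95  0.    1.19  0.68]
```

Request:
{"fn": "play_rows", "kwargs": {
  "plan": [
    [5,[0.003,0.032,0],-0.038],
    [5,[0.009,0.062,0],-0.076],
    [5,[0.019,0.092,0],-0.115],
    [5,[0.033,0.121,0],-0.153],
    [5,[0.05,0.148,0],-0.191],
    [5,[0.05,0.148,0],-0.191]
  ]
}}

```text
time_s: 4.75
eef_pos: [0.4311, -0.2821, 0.1338]
eef_rot: [-0.001, 0.935, 0.355, 0.0]
wrist_force: [-2.0, 8.1, 9.6]
opening: 0.201
grasp_force: 65.1
```

```bash
cat > d.py <<'E'
from h import *
o=get_obs(); p=o['eef_pos']; s=psi(o); print(o['opening'],o['grasp_force'],o['wrist_force'])
H=np.array([.508,-.210]); r=p[:2]-H; a0=np.arctan2(r[1],r[0]); R=np.hypot(*r); print(R,a0+np.pi)
rows([(5,*(H+.1055*np.array([np.cos(t),np.sin(t)])),.134,t+np.pi-.025) for t in np.append(np.arange(a0+.12,-1.545,.12),[-1.545])],o)
E
python3 d.py
```

```text
0.20138547218257216 65.10562062263489 [-2.0162058   8.14066004  9.59567298]
0.10537248353489 0.7532375979744788
[5, [0.002, 0.032, -0.0], np.float64(-0.039)]
[5, [0.009, 0.062, -0.0], np.float64(-0.077)]
[5, [0.019, 0.092, -0.0], np.float64(-0.116)]
[5, [0.033, 0.121, -0.0], np.float64(-0.154)]
[5, [0.05, 0.148, -0.0], np.float64(-0.192)]
[5, [0.07, 0.172, -0.0], np.float64(-0.23)]
[5, [0.093, 0.194, -0.0], np.float64(-0.268)]
[5, [0.094, 0.194, -0.0], np.float64(-0.269)]
[ 0.4311 -0.2821  0.1338] 0.725 4.75 [-0.81  0.12  1.82  0.    1.2   0.03]
```

Request:
{"fn": "play_rows", "kwargs": {
  "plan": [
    [5,[0.002,0.032,0],-0.039],
    [5,[0.009,0.062,0],-0.077],
    [5,[0.019,0.092,0],-0.116],
    [5,[0.033,0.121,0],-0.154],
    [5,[0.05,0.148,0],-0.192],
    [5,[0.07,0.172,0],-0.23],
    [5,[0.085,0.187,0],-0.255],
    [5,[0.085,0.187,0],-0.255]
  ]
}}

```text
time_s: 5.55
eef_pos: [0.5054, -0.3144, 0.1338]
eef_rot: [-0.002, 0.723, 0.691, 0.0]
wrist_force: [-7.6, 9.4, 10.1]
opening: 0.201
grasp_force: 64.7
```

```bash
python3 d.py
```

```text
0.20142301540815136 64.69817876815796 [-7.57621272  9.42904373 10.07119197]
0.10440540195341473 1.545445455947837
[5, [-0.002, 0.014, -0.0], np.float64(-0.014)]
[ 0.5054 -0.3144  0.1338] 1.526 5.55 [-0.76  0.3   1.61  0.    1.24 -0.71]
```

Now small steps into the stop, watching the force.

Request:
{"fn": "play_rows", "kwargs": {
  "plan": [
    [5,[0,0.007,0],-0.008],
    [5,[0,0.014,0],-0.016],
    [5,[0,0.014,0],-0.016]
  ]
}}

```text
time_s: 5.85
eef_pos: [0.5087, -0.3143, 0.1338]
eef_rot: [-0.003, 0.706, 0.708, -0.001]
wrist_force: [-14.0, 11.3, 13.7]
opening: 0.201
grasp_force: 60.2
```

Request:
{"fn": "play_rows", "kwargs": {
  "plan": [
    [5,[0,0.005,0],-0.006],
    [5,[0,0.01,0],-0.012],
    [5,[0,0.01,0],-0.012]
  ]
}}

```text
time_s: 6.15
eef_pos: [0.5086, -0.3139, 0.1336]
eef_rot: [-0.007, 0.694, 0.72, -0.003]
wrist_force: [-30.8, 13.9, 23.1]
opening: 0.203
grasp_force: 61.2
```

The force climbed while the position held, so the handle is at its stop. I'll release it and rise.

Request:
{"fn": "play_rows", "kwargs": {
  "plan": [
    [50,[0,-0.003,0],0],
    [50,[0,-0.003,0],0],
    [50,[0,-0.003,0],0],
    [50,[0,-0.003,-0.1],0],
    [50,[0,-0.003,-0.2],0],
    [85,[0,-0.003,-0.4],0],
    [85,[0,-0.003,-0.4],0],
    [85,[0,-0.003,-0.4],0]
  ]
}}

```text
time_s: 6.95
eef_pos: [0.5163, -0.3185, 0.2997]
eef_rot: [0.006, 0.693, 0.721, 0.0]
wrist_force: [0.4, -0.1, -0.8]
opening: 0.995
grasp_force: 0.0
```

```bash
cat > look.py <<'E'
from h import *
from scipy.optimize import least_squares
c=camera("scene"); M=w(c)
t=camera("top"); N=w(t)
def bottles(pts):
    for x,y in pts:
        for n,G in (("top",N),("scene",M)):
            p=G[(np.hypot(G[...,0]-x,G[...,1]-y)<.05)&(G[...,2]>.126)&(G[...,2]<.16)]
            if len(p)>5: print(n,"cap",len(p),((p.min(0)+p.max(0))/2).round(4))
E
python3 - <<'E'
exec(open('look.py').read())
for n,G in (("top",N),("scene",M)):
    s=G[(G[...,2]>.17)&(G[...,2]<.205)&(abs(G[...,0]-.51)<.07)&(G[...,1]>-.37)&(G[...,1]<-.24)]
    for y in np.arange(-.36,-.23,.02):
        q=s[abs(s[:,1]-y)<.01]
        if len(q): print(n,round(y,2),len(q),q.min(0).round(3),q.max(0).round(3))
bottles([(.4615,.044),(.65,-.004)])
o=get_obs();print(o["wrist_force"])
rows([(85,.51,-.31,.33,1.5)],o)
cv2.imwrite("pics/top2.png",cv2.resize(t["image"][150:330,220:420,::-1],(800,720))[:600])
E
```

```text
top -0.36 1 [ 0.508 -0.35   0.191] [ 0.508 -0.35   0.191]
top -0.34 53 [ 0.502 -0.35   0.188] [ 0.518 -0.33   0.198]
top -0.32 52 [ 0.502 -0.33   0.188] [ 0.518 -0.311  0.198]
top -0.3 55 [ 0.501 -0.31   0.186] [ 0.517 -0.29   0.198]
top -0.28 50 [ 0.501 -0.29   0.182] [ 0.517 -0.271  0.198]
top -0.26 43 [ 0.5  -0.27  0.18] [ 0.513 -0.251  0.195]
top -0.24 20 [ 0.502 -0.25   0.188] [ 0.513 -0.24   0.196]
scene -0.34 54 [ 0.502 -0.347  0.176] [ 0.523 -0.331  0.196]
scene -0.32 62 [ 0.503 -0.33   0.177] [ 0.522 -0.31   0.196]
scene -0.3 66 [ 0.5   -0.31   0.177] [ 0.52  -0.29   0.196]
scene -0.28 62 [ 0.499 -0.289  0.176] [ 0.518 -0.27   0.195]
scene -0.26 51 [ 0.501 -0.27   0.179] [ 0.517 -0.25   0.192]
scene -0.24 28 [ 0.502 -0.25   0.18 ] [ 0.517 -0.24   0.192]
top cap 106 [0.4624 0.0433 0.1363]
scene cap 110 [0.4631 0.0465 0.1322]
top cap 112 [ 0.6498 -0.0057  0.1344]
scene cap 154 [ 0.6507 -0.0017  0.1323]
[ 0.26703256 -0.18629845 -1.49205761]
[85, [0.017, -0.01, -0.091], np.float64(0.035)]
[ 0.5143 -0.3168  0.2937] 1.61 7.05 [-0.75  0.18  1.42  0.    1.53 -0.79]
```

The damper handle now spans x≈0.510 to 0.507 along y, in line with the duct (slope about 0.025), and the bottles are unmoved. Next I'll go over bottle A.

```bash
python3 -c "
from h import *
rows([(78,.4625,.045,.26,1.57),(78,.4625,.045,.16,1.57)])"
```

```text
[78, [0.909, -0.094, 0.084], np.float64(0.013)]
[78, [0.909, -0.094, 0.334], np.float64(0.013)]
[ 0.5143 -0.3168  0.2937] 1.61 7.05 [-0.75  0.18  1.42  0.    1.53 -0.79]
```

Request:
{"fn": "play_rows", "kwargs": {
  "plan": [
    [78,[0.909,-0.094,0.084],0.013],
    [78,[0.909,-0.094,0.084],0.013],
    [78,[0.909,-0.094,0.084],0.013],
    [78,[0.909,-0.094,0.084],0.013],
    [78,[0.909,-0.094,0.084],0.013],
    [78,[0.909,-0.094,0.084],0.013],
    [78,[0.909,-0.094,0.084],0.013],
    [78,[0.909,-0.094,0.084],0.013],
    [78,[0.909,-0.094,0.2],0.013],
    [78,[0.909,-0.094,0.2],0.013]
  ]
}}

```text
time_s: 8.05
eef_pos: [0.4572, 0.047, 0.2063]
eef_rot: [-0.005, 0.707, 0.707, -0.004]
wrist_force: [-1.3, 0.4, -0.7]
opening: 0.909
grasp_force: 0.0
```

```bash
cat > wl.py <<'E'
from h import *
from scipy.spatial.transform import Rotation as Ro
def wrist():
    o=get_obs(); c=camera('wrist'); K=c['intrinsics'];T=np.array(c['T_tool_cam']); z=c['range_z']
    v,u=np.mgrid[0:384,0:512]; a=np.stack([u-K[0][2],v-K[1][2]],-1); r=np.hypot(a[...,0],a[...,1])+1e-9; t=r/K[0][0]
    k=np.where(t<1.3,np.tan(np.minimum(t,1.3)),np.nan)
    P=np.concatenate([a/r[...,None]*k[...,None],np.ones(a.shape[:2]+(1,))],-1)*np.where(z>0,z,np.nan)[...,None]
    Tl=P@T[:3,:3].T+T[:3,3]; q=o['eef_rot']
    Wd=Tl@Ro.from_quat([q[1],q[2],q[3],q[0]]).as_matrix().T+o['eef_pos']
    return o,c,Tl,Wd
E
python3 - <<'E'
from wl import *
o,c,T,W=wrist()
# finger tips
for s in (-1,1):
    m=(abs(T[...,0])<.013)&(T[...,1]*s>.03)&(T[...,1]*s<.06)&(T[...,2]<-.02)&(T[...,2]>-.09)
    p=T[m]; print("finger",s,m.sum(),"tip z",np.percentile(p[:,2],98), "inner y",np.percentile(p[:,1]*s,2))
m=(W[...,2]>.129)&(W[...,2]<.142)&(np.hypot(W[...,0]-.4625,W[...,1]-.045)<.03)
p=W[m]; print("cap",m.sum(),((p.min(0)+p.max(0))/2).round(4),p[:,2].mean())
rows([(78,.4625,.045,.1,1.57),(78,.4625,.045,.04,1.57)],o)
cv2.imwrite("pics/w4.png",c["image"][...,::-1])
E
```

```text
finger -1 2787 tip z -0.04137321025168084 inner y 0.038820500534193524
finger 1 2822 tip z -0.04164491353800613 inner y 0.038143601875693864
cap 1039 [0.4608 0.0433 0.1334] 0.1353460046126726
[78, [-0.005, 0.013, 0.266], np.float64(0.0)]
[78, [-0.005, 0.013, 0.416], np.float64(0.0)]
[0.4572 0.047  0.2063] 1.57 8.05 [-0.16 -0.08  1.87 -0.    1.36 -0.16]
```

View pics/w4.png

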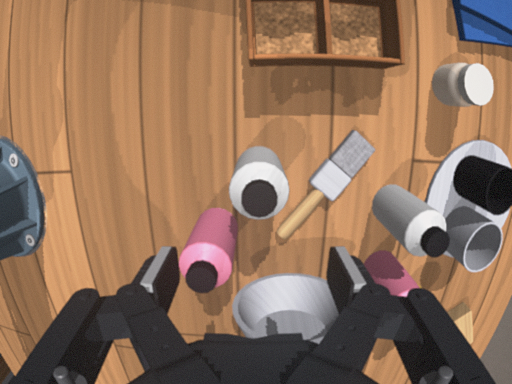

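The wrist view shows silver bottle A, its cap at (260,198), the pink one at (205,265) and the crate's empty cells at the top. There is room for the fingers either side, so I'll descend and grip.

Request:
{"fn": "play_rows", "kwargs": {
  "plan": [
    [78,[-0.007,0.012,0.12],0],
    [78,[-0.007,0.012,0.22],0],
    [78,[-0.007,0.012,0.3],0],
    [78,[-0.007,0.012,0.36],0],
    [78,[-0.007,0.012,0.4],0],
    [78,[-0.007,0.012,0.415],0],
    [78,[-0.007,0.012,0.415],0]
  ]
}}

```text
time_s: 8.8
eef_pos: [0.4671, 0.0421, 0.047]
eef_rot: [-0.0, 0.708, 0.706, -0.0]
wrist_force: [-0.0, 0.1, -0.0]
opening: 0.91
grasp_force: 0.0
```

Request:
{"fn": "play_rows", "kwargs": {
  "plan": [
    [50,[0,0,0],0],
    [50,[0,0,0],0],
    [50,[0,0,0],0],
    [50,[0,0,0],0],
    [50,[0,0,0],0]
  ]
}}

```text
time_s: 9.3
eef_pos: [0.4675, 0.0425, 0.0487]
eef_rot: [0.001, 0.708, 0.706, 0.0]
wrist_force: [-4.6, -0.5, 7.1]
opening: 0.666
grasp_force: 61.7
```

Request:
{"fn": "play_rows", "kwargs": {
  "plan": [
    [78,[0,0,0],0],
    [78,[0,0,0],0],
    [78,[0,0,0.018],0],
    [78,[0,0,0.018],0],
    [50,[0,0,0.018],0],
    [50,[0,0,0.018],0],
    [50,[0,0,0.018],0],
    [50,[0,0,0.018],0]
  ]
}}

```text
time_s: 10.1
eef_pos: [0.466, 0.0428, 0.0398]
eef_rot: [-0.001, 0.708, 0.706, -0.001]
wrist_force: [-4.1, 0.3, 5.6]
opening: 0.669
grasp_force: 62.2
```

Request:
{"fn": "play_rows", "kwargs": {
  "plan": [
    [50,[0,0,-0.05],0],
    [50,[0,0,-0.12],0],
    [50,[0,0,-0.22],0],
    [50,[0,0,-0.3],0],
    [50,[0,0,-0.3],0]
  ]
}}

```text
time_s: 10.6
eef_pos: [0.4701, 0.0422, 0.1641]
eef_rot: [0.004, 0.708, 0.706, 0.003]
wrist_force: [-0.3, -0.6, -2.6]
opening: 0.668
grasp_force: 65.1
```

Run:
```python
exec(open('look.py').read())
o=get_obs(); x,y,z=o['eef_pos']; print(o['wrist_force'],o['opening'])
# bottle low part: silver body below fingers
for n,G in (("top",N),("scene",M)):
    s=G[(abs(G[...,0]-x)<.045)&(abs(G[...,1]-y)<.045)&(G[...,2]>.06)&(G[...,2]<.19)]
    if len(s)>30:
        print(n,"zmin",np.percentile(s[:,2],[1,5]))
        for lo,hi in ((.11,.14),(.14,.17),(.17,.19)):
            q=s[(s[:,2]>lo)&(s[:,2]<hi)]
            if len(q)>15: print(lo,len(q),least_squares(lambda a:np.hypot(q[:,0]-a[0],q[:,1]-a[1])-.029,[x,y],loss="soft_l1",f_scale=.002).x.round(4))
rows([(50,.494,.224,z,.03),(50,.494,.224,.1,.03),(50,.494,.224,z,3.17)],o)
```

```text
[-0.97099092 -1.20657818 -5.16859606] 0.6721081403328194
scene zmin [0.12619794 0.12913078]
0.11 104 [0.4662 0.0456]
0.14 223 [0.4671 0.0455]
0.17 161 [0.4681 0.0456]
[50, [0.453, 0.067, -0.0], np.float64(0.49)]
[50, [0.453, 0.067, 0.149], np.float64(0.49)]
[50, [0.453, 0.067, -0.0], np.float64(-0.51)]
[0.4668 0.0427 0.1594] 1.569 10.7 [-0.16 -0.02  1.91  0.    1.25 -0.16]
```

Bottle A is held upright. I'll carry it over the near empty cell while turning the tool.

Request:
{"fn": "play_rows", "kwargs": {
  "plan": [
    [50,[0.1,0.015,-0.02],0.048],
    [50,[0.2,0.03,-0.02],0.095],
    [50,[0.3,0.045,-0.02],0.142],
    [50,[0.4,0.06,-0.02],0.19],
    [50,[0.453,0.067,-0.02],0.237],
    [50,[0.453,0.067,-0.02],0.284],
    [50,[0.453,0.067,-0.02],0.331],
    [50,[0.453,0.067,-0.02],0.378],
    [50,[0.453,0.067,-0.02],0.425],
    [50,[0.453,0.067,-0.02],0.472]
  ]
}}

```text
time_s: 11.7
eef_pos: [0.4921, 0.2234, 0.1644]
eef_rot: [0.0, 0.999, 0.054, -0.003]
wrist_force: [0.2, -0.6, -3.2]
opening: 0.667
grasp_force: 65.1
```

Request:
{"fn": "play_rows", "kwargs": {
  "plan": [
    [50,[0,0,0],0.018],
    [50,[0,0,0],0.018]
  ]
}}

```text
time_s: 11.9
eef_pos: [0.4923, 0.2234, 0.1647]
eef_rot: [0.0, 1.0, 0.029, -0.002]
wrist_force: [0.2, -0.4, -3.8]
opening: 0.668
grasp_force: 65.1
```

```bash
cat > pl.py <<'E'
import sys
exec(open('look.py').read())
tx,ty=map(float,sys.argv[1:])
o=get_obs(); x,y,z=o['eef_pos']; print(o['wrist_force'],o['opening'])
s=M[(abs(M[...,0]-x)<.045)&(abs(M[...,1]-y)<.045)&(M[...,2]>.08)&(M[...,2]<.2)]
print("zmin",np.percentile(s[:,2],[1,5]))
for lo,hi in ((.1,.14),(.14,.17),(.17,.2)):
    q=s[(s[:,2]>lo)&(s[:,2]<hi)]
    if len(q)>15: print(lo,len(q),least_squares(lambda a:np.hypot(q[:,0]-a[0],q[:,1]-a[1])-.029,[x,y],loss="soft_l1",f_scale=.002).x.round(4))
for n,G in (("top",N),("scene",M)):
    s=G[(G[...,2]>.054)&(G[...,2]<.064)&(abs(G[...,0]-.535)<.11)&(abs(G[...,1]-.267)<.11)]
    print(" crate",n,cv2.minAreaRect(s[:,:2].astype(np.float32)))
rows([(50,tx,ty,z,.03),(50,tx,ty,.07,.03),(50,tx,ty,.052,.03)],o)
E
python3 pl.py .494 .224
```

```text
[ 0.51658032 -0.11767455 -4.38516149] 0.6642321631243817
zmin [0.12667496 0.13041619]
0.1 109 [0.4934 0.2285]
0.14 262 [0.4937 0.2277]
0.17 276 [0.4939 0.2263]
 crate top ((0.5355080366134644, 0.26535457372665405), (0.17712073028087616, 0.17721714079380035), 2.3607985973358154)
 crate scene ((0.5354915261268616, 0.268678218126297), (0.1827312409877777, 0.17853955924510956), 2.518812894821167)
[50, [0.003, -0.001, -0.0], np.float64(0.009)]
[50, [0.003, -0.001, 0.239], np.float64(0.009)]
[50, [0.003, -0.001, 0.284], np.float64(0.009)]
[0.4929 0.2235 0.1656] 0.06 12.0 [ 0.21  0.15  1.73 -0.    1.27  1.72]
```

Request:
{"fn": "play_rows", "kwargs": {
  "plan": [
    [50,[0.003,0.005,0.05],0.009],
    [50,[0.003,0.005,0.11],0.009],
    [50,[0.003,0.005,0.17],0.009],
    [50,[0.003,0.005,0.22],0.009],
    [50,[0.003,0.005,0.25],0.009],
    [50,[0.003,0.005,0.265],0.009],
    [50,[0.003,0.005,0.275],0.009],
    [50,[0.003,0.005,0.275],0.009]
  ]
}}

```text
time_s: 12.8
eef_pos: [0.4957, 0.2219, 0.0578]
eef_rot: [-0.0, 1.0, 0.015, 0.0]
wrist_force: [-0.7, -0.2, -3.1]
opening: 0.669
grasp_force: 65.1
```

Request:
{"fn": "play_rows", "kwargs": {
  "plan": [
    [50,[0,0,0.003],0],
    [50,[0,0,0.006],0],
    [50,[0,0,0.006],0]
  ]
}}

```text
time_s: 13.1
eef_pos: [0.4957, 0.222, 0.0557]
eef_rot: [-0.0, 1.0, 0.015, 0.0]
wrist_force: [-0.0, 0.4, -2.8]
opening: 0.665
grasp_force: 65.1
```

Request:
{"fn": "play_rows", "kwargs": {
  "plan": [
    [50,[0,0,0.004],0],
    [50,[0,0,0.008],0],
    [50,[0,0,0.008],0]
  ]
}}

```text
time_s: 13.4
eef_pos: [0.4952, 0.2218, 0.0519]
eef_rot: [0.0, 1.0, 0.015, -0.0]
wrist_force: [0.4, -0.4, -3.9]
opening: 0.665
grasp_force: 65.1
```

Request:
{"fn": "play_rows", "kwargs": {
  "plan": [
    [50,[0,0,0.003],0],
    [50,[0,0,0.006],0],
    [50,[0,0,0.006],0]
  ]
}}

```text
time_s: 13.7
eef_pos: [0.4957, 0.2219, 0.0499]
eef_rot: [-0.0, 1.0, 0.015, 0.0]
wrist_force: [-0.9, -0.4, -1.2]
opening: 0.67
grasp_force: 65.2
```

Request:
{"fn": "play_rows", "kwargs": {
  "plan": [
    [50,[0,0,0.003],0],
    [50,[0,0,0.003],0]
  ]
}}

```text
time_s: 13.9
eef_pos: [0.4963, 0.222, 0.0498]
eef_rot: [-0.0, 1.0, 0.015, 0.001]
wrist_force: [-1.7, 0.6, 6.6]
opening: 0.668
grasp_force: 65.1
```

The bottle touched down (force went to +6.6 N). I'll release it and rise.

Request:
{"fn": "play_rows", "kwargs": {
  "plan": [
    [74,[0,0,0],0],
    [74,[0,0,0],0],
    [74,[0,0,0],0],
    [74,[0,0,-0.1],0],
    [74,[0,0,-0.22],0],
    [74,[0,0,-0.34],0],
    [74,[0,0,-0.45],0],
    [74,[0,0,-0.45],0]
  ]
}}

```text
time_s: 14.7
eef_pos: [0.4995, 0.2228, 0.2362]
eef_rot: [-0.001, 1.0, 0.015, 0.006]
wrist_force: [0.6, 0.2, 0.5]
opening: 0.867
grasp_force: 0.0
```

Run:
```python
exec(open('look.py').read())
bottles([(.495,.222),(.65,-.004)])
rows([(78,.65,-.0045,.22,1.57),(78,.65,-.0045,.04,1.57)])
```

```text
top cap 10 [0.4861 0.2108 0.1322]
scene cap 210 [0.501  0.2283 0.1373]
top cap 112 [ 0.6495 -0.0057  0.1341]
scene cap 153 [ 0.6496 -0.002   0.1324]
[78, [0.368, 0.577, 0.024], np.float64(-0.49)]
[78, [0.368, 0.577, 0.474], np.float64(-0.49)]
[0.4961 0.222  0.2296] 0.03 14.8 [ 0.2   0.09  1.66 -0.    1.39  1.74]
```

Request:
{"fn": "play_rows", "kwargs": {
  "plan": [
    [78,[0.06,0.1,0],-0.048],
    [78,[0.12,0.19,0],-0.095],
    [78,[0.18,0.28,0],-0.142],
    [78,[0.24,0.38,0],-0.19],
    [78,[0.3,0.47,0],-0.237],
    [78,[0.368,0.577,0],-0.284],
    [78,[0.368,0.577,0.02],-0.331],
    [78,[0.368,0.577,0.05],-0.378],
    [78,[0.368,0.577,0.05],-0.425],
    [78,[0.368,0.577,0.05],-0.472]
  ]
}}

```text
time_s: 15.8
eef_pos: [0.6476, -0.0045, 0.2045]
eef_rot: [-0.003, 0.726, 0.688, -0.002]
wrist_force: [0.2, -0.6, 0.7]
opening: 0.911
grasp_force: 0.0
```

Request:
{"fn": "play_rows", "kwargs": {
  "plan": [
    [78,[0,0,0],-0.018],
    [78,[0,0,0],-0.018]
  ]
}}

```text
time_s: 16.0
eef_pos: [0.6481, -0.0043, 0.2056]
eef_rot: [-0.002, 0.708, 0.707, -0.001]
wrist_force: [0.2, -0.1, 0.4]
opening: 0.913
grasp_force: 0.0
```

Run:
```python
from wl import *
o,c,T,W=wrist()
m=(W[...,2]>.129)&(W[...,2]<.142)&(np.hypot(W[...,0]-.65,W[...,1]+.0045)<.03)
p=W[m]; print("cap",m.sum(),((p.min(0)+p.max(0))/2).round(4),p[:,2].mean())
# obstacles above 0.07 close to the finger sites
m=(W[...,2]>.06)&(W[...,2]<.14)&(abs(W[...,0]-.65)<.13)&(abs(W[...,1]+.0045)<.06)&(np.hypot(W[...,0]-.65,W[...,1]+.0045)>.035)
p=W[m]; print(m.sum(), p.min(0).round(3) if len(p) else "",p.max(0).round(3) if len(p) else "")
rows([(78,.65,-.0045,.1,1.57),(78,.65,-.0045,.04,1.57)],o)
cv2.imwrite("pics/w5.png",c["image"][...,::-1])
```

```text
cap 1049 [ 0.6497 -0.0047  0.1333] 0.13542236151390036
990 [ 0.744 -0.064  0.06 ] [0.78  0.055 0.092]
[78, [-0.0, 0.005, 0.264], np.float64(-0.0)]
[78, [-0.0, 0.005, 0.414], np.float64(-0.0)]
[ 0.6481 -0.0043  0.2056] 1.569 16.0 [-0.19  0.34  1.4  -0.    1.4  -0.19]
```

View pics/w5.png

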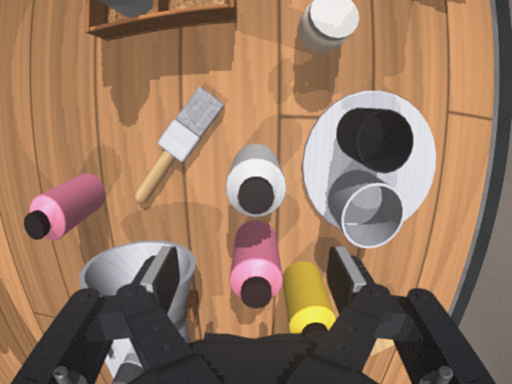

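The wrist view shows silver bottle B, its cap at (256,195), with pink at (256,265), yellow at (310,300) and the pots at (375,175). They are all clear of the finger sites, so I'll descend and grip.

Request:
{"fn": "play_rows", "kwargs": {
  "plan": [
    [78,[0,0.003,0.12],0],
    [78,[0,0.003,0.22],0],
    [78,[0,0.003,0.3],0],
    [78,[0,0.003,0.36],0],
    [78,[0,0.003,0.4],0],
    [78,[0,0.003,0.414],0],
    [78,[0,0.003,0.414],0],
    [78,[0,0.003,0.414],0]
  ]
}}

```text
time_s: 16.85
eef_pos: [0.6517, -0.0046, 0.0443]
eef_rot: [0.001, 0.708, 0.706, 0.001]
wrist_force: [-0.3, 0.0, 0.3]
opening: 0.914
grasp_force: 0.0
```

Request:
{"fn": "play_rows", "kwargs": {
  "plan": [
    [78,[0,0,0.01],0],
    [50,[0,0,0.01],0],
    [50,[0,0,0.01],0],
    [50,[0,0,0.01],0],
    [50,[0,0,0.01],0],
    [50,[0,0,0.01],0]
  ]
}}

```text
time_s: 17.45
eef_pos: [0.6511, -0.0046, 0.0399]
eef_rot: [0.0, 0.708, 0.707, 0.0]
wrist_force: [-2.5, -0.0, 6.2]
opening: 0.663
grasp_force: 64.6
```

Request:
{"fn": "play_rows", "kwargs": {
  "plan": [
    [50,[0,0,-0.05],0],
    [50,[0,0,-0.12],0],
    [50,[0,0,-0.22],0],
    [50,[0,0,-0.34],0],
    [50,[0,0,-0.34],0],
    [50,[0,0,-0.34],0]
  ]
}}

```text
time_s: 18.05
eef_pos: [0.6512, -0.0045, 0.1759]
eef_rot: [0.001, 0.708, 0.706, 0.001]
wrist_force: [0.3, -1.2, -4.1]
opening: 0.661
grasp_force: 65.0
```

```bash
python3 -c "
from h import *
o=get_obs();print(o['opening'],o['wrist_force']);z=o['eef_pos'][2]
rows([(50,.58,.224,z,.03),(50,.58,.224,.06,.03)],o)"
```

```text
0.6614988511078717 [ 0.32200882 -1.24728208 -4.11309744]
[50, [0.571, -0.179, -0.0], np.float64(0.49)]
[50, [0.571, -0.179, 0.29], np.float64(0.49)]
[ 0.6512 -0.0045  0.1759] 1.569 18.05 [-0.19  0.37  1.43  0.    1.34 -0.19]
```

Request:
{"fn": "play_rows", "kwargs": {
  "plan": [
    [50,[0.1,0,-0.02],0.048],
    [50,[0.2,-0.02,-0.02],0.095],
    [50,[0.3,-0.05,-0.02],0.142],
    [50,[0.4,-0.09,-0.02],0.19],
    [50,[0.5,-0.14,-0.02],0.237],
    [50,[0.571,-0.179,-0.02],0.284],
    [50,[0.571,-0.179,-0.02],0.331],
    [50,[0.571,-0.179,-0.02],0.378],
    [50,[0.571,-0.179,-0.02],0.425],
    [50,[0.571,-0.179,-0.02],0.472]
  ]
}}

```text
time_s: 19.05
eef_pos: [0.5773, 0.2239, 0.1794]
eef_rot: [0.0, 0.999, 0.04, -0.003]
wrist_force: [0.6, 0.1, -3.2]
opening: 0.657
grasp_force: 65.0
```

Request:
{"fn": "play_rows", "kwargs": {
  "plan": [
    [50,[0,0,0],0.018],
    [50,[0,0,0],0.018]
  ]
}}

```text
time_s: 19.25
eef_pos: [0.5776, 0.2238, 0.1798]
eef_rot: [0.0, 1.0, 0.015, -0.003]
wrist_force: [-0.3, -0.3, -3.1]
opening: 0.663
grasp_force: 65.0
```

```bash
python3 pl.py .58 .224
```

```text
[-0.59939322 -0.64293086 -2.34436449] 0.6663012543218368
zmin [0.14105143 0.14345817]
0.14 267 [0.5778 0.2259]
0.17 292 [0.578  0.2255]
 crate top ((0.5354874134063721, 0.26500052213668823), (0.1738124042749405, 0.1764552891254425), 2.395815134048462)
 crate scene ((0.5356197953224182, 0.2684618830680847), (0.18305818736553192, 0.17845328152179718), 2.799274206161499)
[50, [0.005, -0.0, -0.0], np.float64(0.0)]
[50, [0.005, -0.0, 0.277], np.float64(0.0)]
[50, [0.005, -0.0, 0.322], np.float64(0.0)]
[0.5782 0.2238 0.1807] 0.031 19.35 [ 0.18  0.3   1.51 -0.    1.34  1.72]
```

Request:
{"fn": "play_rows", "kwargs": {
  "plan": [
    [50,[0.005,-0.001,0.05],0],
    [50,[0.005,-0.001,0.12],0],
    [50,[0.005,-0.001,0.19],0],
    [50,[0.005,-0.001,0.25],0],
    [50,[0.005,-0.001,0.285],0],
    [50,[0.005,-0.001,0.303],0],
    [50,[0.005,-0.001,0.312],0],
    [50,[0.005,-0.001,0.312],0]
  ]
}}

```text
time_s: 20.15
eef_pos: [0.5818, 0.2246, 0.0585]
eef_rot: [-0.0, 1.0, 0.015, 0.0]
wrist_force: [1.1, 0.3, -2.1]
opening: 0.663
grasp_force: 65.0
```

Request:
{"fn": "play_rows", "kwargs": {
  "plan": [
    [50,[0,0,0.003],0],
    [50,[0,0,0.006],0],
    [50,[0,0,0.006],0]
  ]
}}

```text
time_s: 20.45
eef_pos: [0.5817, 0.2246, 0.0563]
eef_rot: [-0.0, 1.0, 0.015, 0.0]
wrist_force: [-0.6, -0.8, -3.4]
opening: 0.663
grasp_force: 65.0
```

Request:
{"fn": "play_rows", "kwargs": {
  "plan": [
    [50,[0,0,0.004],0],
    [50,[0,0,0.008],0],
    [50,[0,0,0.01],0],
    [50,[0,0,0.01],0]
  ]
}}

```text
time_s: 20.85
eef_pos: [0.5812, 0.2245, 0.0514]
eef_rot: [0.0, 1.0, 0.015, -0.0]
wrist_force: [-0.1, -0.8, -2.6]
opening: 0.664
grasp_force: 65.0
```

Request:
{"fn": "play_rows", "kwargs": {
  "plan": [
    [50,[0,0,0.003],0],
    [50,[0,0,0.005],0],
    [50,[0,0,0.005],0]
  ]
}}

```text
time_s: 21.15
eef_pos: [0.5815, 0.2245, 0.0499]
eef_rot: [-0.0, 1.0, 0.015, 0.0]
wrist_force: [-0.3, 0.5, -1.2]
opening: 0.66
grasp_force: 65.1
```

Request:
{"fn": "play_rows", "kwargs": {
  "plan": [
    [50,[0,0,0.003],0],
    [50,[0,0,0.003],0]
  ]
}}

```text
time_s: 21.35
eef_pos: [0.5819, 0.2246, 0.0499]
eef_rot: [0.0, 1.0, 0.015, 0.0]
wrist_force: [-3.3, -0.8, 6.8]
opening: 0.664
grasp_force: 65.8
```

Request:
{"fn": "play_rows", "kwargs": {
  "plan": [
    [74,[0,0,0],0],
    [74,[0,0,0],0],
    [74,[0,0,0],0],
    [74,[0,0,-0.1],0],
    [74,[0,0,-0.22],0],
    [74,[0,0,-0.34],0],
    [74,[0,0,-0.45],0],
    [74,[0,0,-0.5],0],
    [74,[0,0,-0.5],0]
  ]
}}

```text
time_s: 22.25
eef_pos: [0.5837, 0.225, 0.2533]
eef_rot: [-0.001, 1.0, 0.015, 0.004]
wrist_force: [0.7, 0.1, 0.6]
opening: 0.867
grasp_force: 0.0
```

Request:
{"fn": "play_rows", "kwargs": {
  "plan": [
    [74,[-0.1,0.12,0],0],
    [74,[-0.2,0.24,0],0],
    [74,[-0.3,0.36,0],0],
    [74,[-0.4,0.5,0],0],
    [74,[-0.4,0.6,0],0],
    [74,[-0.4,0.7,0],0],
    [74,[-0.4,0.7,0],0],
    [74,[-0.4,0.7,0],0]
  ]
}}

```text
time_s: 23.05
eef_pos: [0.4285, -0.063, 0.2469]
eef_rot: [0.0, 1.0, 0.012, -0.001]
wrist_force: [0.3, -0.2, -0.3]
opening: 0.864
grasp_force: 0.0
```

Run:
```python
exec(open('look.py').read())
bottles([(.494,.223),(.58,.225)])
for n,G in (("top",N),("scene",M)):
    s=G[(G[...,2]>.18)&(G[...,2]<.205)&(abs(G[...,0]-.51)<.05)&(G[...,1]>-.36)&(G[...,1]<-.26)]
    print(n,"handle",np.polyfit(s[:,1],s[:,0],1))
im=np.vstack([cv2.resize(t["image"][90:290,100:400],(450,300)),cv2.resize(c["image"][100:300,80:420],(450,300))])
cv2.imwrite("pics/fin.png",im[...,::-1]); o=get_obs(); print(o["time_s"],o["eef_pos"],o["wrist_force"])
```

```text
top cap 162 [0.4981 0.225  0.1391]
scene cap 199 [0.5011 0.2288 0.1374]
top cap 165 [0.5815 0.2224 0.1388]
scene cap 243 [0.5861 0.2264 0.137 ]
top handle [-0.04058046  0.49650347]
scene handle [-0.03708488  0.50188333]
23.15 [ 0.42907415 -0.06017143  0.24715612] [-0.36406041  0.82235522 -0.03932132]
```

View pics/fin.png

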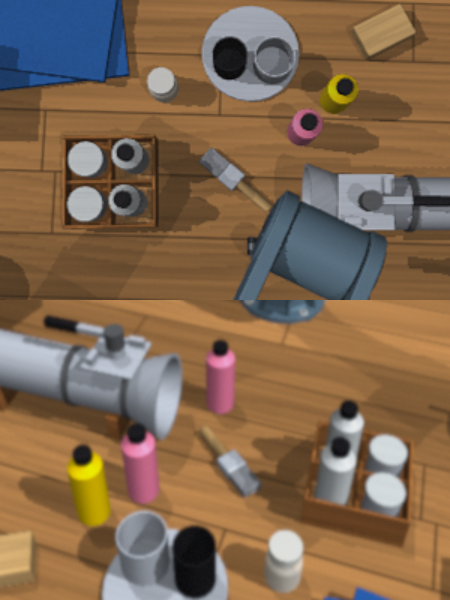

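The picture shows both silver bottles upright in the right-hand cells at (127,153) and (125,200). The tins are in place, the handle runs along the duct at (430,200), and the pink and yellow bottles are untouched. Handing in.

```bash
python3 -c "
from bench import *
print(hand_in())"
```

```text
the job is handed in; nothing more can be done
None
```

I turned the damper open to its stop first, then set both silver bottles upright in the two empty crate cells; nothing else was touched, and I handed the job in at about 23 s.

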